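Knock the jammed insert out of the die block

TASK

One of the two inserts in the leaning die block, the plain one without a head, is jammed in its pocket. Take the drift that lies on the bench, push the plain insert out from behind through its own access hole until it drops into the block's catch tray, then lay the drift in its cradle with both saddles carrying the middle of its square shank (nose either way) and let go. Leave the headed insert home in its pocket and the standing bolts and pipe stub near the work where they are.

Things in the scene. Friction and masses are not known exactly. Their poses are not given: they have to be found in the camera images.
- die_block: fixed die block. Origin on the bench below the middle of its two access holes; x level, from its back (robot side, access holes) to its front, z up. A slab 46 mm thick, 128 mm wide leans towards the robot, 25 deg from vertical, up to 42 mm past the hole axes. Two bores at y = +30 and -30 mm go square through it, rising to the front along (0.906, 0, 0.423) of this frame.
- hole_right (a point): centre of the access hole at y = -30 mm of the die block, on the slab's back face, 140 mm above the bench. From here along the bore: round hole 20 mm diameter, 10 mm deep, then a 28 mm pocket 36 mm deep, open at the front. Behind the slab, under the hole, the bench is free.
- hole_left (a point): centre of the access hole at y = +30 mm of the die block, on the slab's back face, 140 mm above the bench; the same bore as the other one. In front, the slab slopes down into the block's catch tray: floor 40 mm above the bench, about from x = 100 to 204 mm and y within 64 mm of the die block's frame, walls up to 85 mm above the bench.
- plain_mid (a point): centre of the plain insert: loose steel cylinder without head, 26 mm diameter, 30 mm long, 0.06 to 0.11 kg, in either pocket, sunk 4 to 6 mm below the front face; its centre then lies 25 to 27 mm along the bore from its access hole. A spring ball jams it: 3 to 10 N push it the first 20 mm, then it slides freely; when its back end nears the pocket's mouth it tips out into the tray. z: its axis, to the front.
- plain_back (a point): centre of the plain insert's back end face, the one to push on; 15 mm behind its centre
- headed_mid (a point): centre of the headed insert, in the other pocket: shank 26 mm diameter, 34 mm long, with a round 36 mm head 14 mm thick that stands out on the front face; it must stay home
- drift_mid (a point): centre of the drift's shank. The drift is a loose steel tool, 0.22 kg: shank 18 x 18 mm square, 110 mm long (gripped across the flats), then in line a round nose 12 mm diameter, 80 mm long. x: from shank to nose; nose end 135 mm ahead, shank end 58 mm behind. Centre of mass 14 mm ahead. Starts flat on the bench, z up, nose away from the robot within 0.4 rad.
- drift_tip (a point): centre of the nose's end face, 135 mm from the middle of the shank
- cradle_seat (a point): cradle fixed to the bench: where the middle of the shank comes to lie, 53 mm above the bench (saddle floors at 44 mm). Two saddles 12 mm thick, 40 mm before and behind this point along x; each a slot along x, 26 mm wide, 12 mm deep, with flared guides up to 68 mm above the bench. z up. 68 mm free between the saddles for fingers, down to 6 mm above the bench.
- bolt_big: bystander, leave in its place: steel hex bolt M20 standing on its head, 60 mm tall, 34 mm across the head; origin at the centre of its underside
- bolt_small: bystander, leave in its place: steel hex bolt M12 standing on its head, 50 mm tall, 20 mm across the head; origin at the centre of its underside
- pipe: bystander, leave in its place: grey pipe stub standing on end, 44 mm diameter, 75 mm tall; origin at the centre of its underside
- drift: the drift as a whole (origin under the middle of its shank, on the underside, 9 mm below point drift_mid; same axes). Note for paths: the bench vise, about 140 mm high, is fixed at the left front of the bench
- plain_insert: the plain insert as a whole (origin at the centre of its back end face)

How it is judged:
By the outcome, as a careful person would: the job done as asked, in the order asked, and still so for the second after the job is handed in, with the robot touching nothing.
It also fails if it takes over 56 s, if anything falls off the work surface, if the arm or the gripper's body presses on something with over 40 N, if the wrist force passes 120 N, or if a joint passes its speed limit or range.

ROBOT

A 6-joint arm with a two-finger parallel gripper is mounted at the origin on a cart in front of the work surface, level with it; the furniture and walls round the work are solid. World frame = base frame: x ahead of the robot, y to its left, z up, the work surface at z = 0. Lengths are in m, angles in degrees, forces in N, time in s.
With the tool pointing down it reaches from about 0.375 to 0.9 m from the base axis. Payload 3.1 kg.
Tool frame: the origin (TCP) lies at the very end of the fingers, on their centre line; the grasp point (between the pads) lies 19 mm behind it; z points along the fingers, y is the line along which they close (so a half turn about z gives the same grasp; the last joint's range is limited). The gripper opens to 87 mm and grips with 3 to 60 N. Pads are 19 mm wide; open, the fingers measure 117 mm over their backs; the gripper's body (75 mm by 190 mm) begins 51 mm behind the grasp point.
Start: joints at [-85.972, 30.224, 82.088, -0, 67.689, -10.227], TCP at [0.154, -0.606, 0.223] pointing down, gripper open.
Joint ranges: [-176.69, 176.69], [-43.24, 126.21], [12.49, 139.97], [-82, 262], [0, 151.66], [-163.58, 163.58]. Speed limits (degrees/s): [159.86, 159.86, 180, 180, 180, 180].

INTERFACE

Orientations are given as a 3x3 rotation matrix whose columns are the frame's x, y, z axes.
In Python, from rig import bot gives the robot as it stands.
- The arm moves only by the tool move_arm, never from a script. Its argument "increments" is a list of rows, each an object with "xyz": the shift along the tool's x, y, z in mm, a list of three; "roll": the turn about the tool's z in rad; "grip": the opening in per cent of the stroke, from 0 (shut) to 100 (fully open). A call has 1 to 5 rows; each row shifts and turns the commanded pose from where the row before left it, along the tool's axes as they then stand; what a row does not reach is not made up. A row lasts 1/12 s, in which the tool goes at most 41.7 mm and 7.16 degrees, less where a joint would pass 70% of its speed; a pose out of reach is approached as far as the arm can. A call is refused whole if a number of a shift passes 41.7 or a number of a turn 0.125, either way. A call with a gripper value outside its range is refused whole. The fingers move at their own pace and stop on an object; the grip force is fixed at half the most. Time passes only in rows, so rows that do not move let the fingers close. It gives the time, the measured TCP pose, the force, the opening and the grip force at its end, in the units of the state.
- bot.read_state(): the state, without advancing time (a new reading comes with each control period).
- bot.capture(name): name is "scene" or "top"; returns (picture, depth): 420x560x3 uint8, red, green, blue; 420x560 float32, m along the optical axis (not along the pixel's ray), 0 where there is no reading.
- bot.camera_model(name): a dict with "intrinsics" (3x3 intrinsics, pixels), "rvec" (rotation vector, rad) and "tvec" (3), from world to camera coordinates, as OpenCV has them. Camera axes: x right, y down, z forward; pixel columns grow to the right and rows downward; lengths in m; the calibration is good to about 2 mm. A picture is of the moment at which its call begins. camera_model takes no time and is no camera call.
- bot.hand_in(): hands the job in; it is judged then, once.
Trained networks look in the newest picture that a camera, given by its name, has taken for a name from the list of things; names that differ only in an ending like _2 or _b are one class to them, and where a whole thing is asked for, a point or a joint stands for the part that bears it (a point fixed in the world has none). Each returns a list of dicts, best first, with "conf" (0 to 1); they miss things now and then, are a little off and sometimes report something else, mostly with a low value. They report only what shows in the picture. A call takes as long as a camera call.
- bot.spot_in(label, camera): "at" ([x, y, z] in m, in the coordinates of the camera as it stood for that picture, good to about 4 mm: the middle of the surface that is visible of it).
- bot.trace(label, camera): "mask" (420x560 bool, what is visible of it).
The state is a dict: "time_s": time; "joint_positions": joint angles; "qvel": joint speeds; "tau": joint torques, N m; "position": TCP position; "tcp_rot": TCP orientation; "force": force on the tool from outside, world axes, zero at the start; "moment": the same for the moment, N m; "opening": opening from 0.0 (shut) to 1.0 (fully open); "grasp_force": force on a finger pad.
Only numpy, scipy, OpenCV 4.12 (cv2) and the standard library are available. Lean on these libraries where they do the work, as an engineer would, in place of code of your own. Each camera call takes 0.05 s, during which the arm holds its last target. There are 200 camera calls.

## Working session

There is one attempt and no reset: what is moved stays moved. The work goes in short steps, Python scripts to look and compute and a tool call to move; the robot and the scene stay as the last step left them, time stands still between calls to the robot, and variables do not carry over. Pictures are saved under pics/ and viewed, at most 10 in all, crops included, and the job is handed in when it is done.

Besides the shell and the picture viewer there is one more tool, called after ">>>" as a command line: name --argument value ..., lists and objects as JSON in quotes. move_arm: Moves the arm, as the interface text tells. Its arguments: {"type":"object","properties":{"increments":{"type":"array"}},"required":["increments"]}

```bash
mkdir -p pics; ls
cat > h.py <<'E'
import numpy as np, cv2
from rig import bot
def cam(n):
    m=bot.camera_model(n); R=cv2.Rodrigues(np.array(m["rvec"],float))[0]
    return np.array(m["intrinsics"]),R,np.array(m["tvec"],float).ravel()
def w(n,p):
    K,R,t=cam(n); return (np.atleast_2d(p)-t)@R
def cloud(n,d):
    K,R,t=cam(n); v,u=np.mgrid[:d.shape[0],:d.shape[1]]
    P=np.stack([(u-K[0,2])/K[0,0]*d,(v-K[1,2])/K[1,1]*d,d],-1)
    return (P-t)@R
def pix(n,P):
    K,R,t=cam(n); q=(np.atleast_2d(P)@R.T+t)@K.T; return q[:,:2]/q[:,2:]
E
python3 - <<'E'
from h import *
np.set_printoptions(precision=3,suppress=True)
ims=[]
for n in("scene","top"):
    im,d=bot.capture(n); np.save(n+"_d.npy",d); np.save(n+"_i.npy",im)
    cv2.imwrite(f"pics/{n}0.png",im[...,::-1])
    K,R,t=cam(n); print(n,"cam at",-R.T@t,"fwd",R[2],K[0,0])
    for l in ["die_block","hole_right","hole_left","plain_mid","plain_back","headed_mid","drift_mid","drift_tip","cradle_seat","bolt_big","bolt_small","pipe","drift"]:
        print(l,[(np.round(w(n,r["at"])[0],3).tolist(),round(r["conf"],2)) for r in bot.spot_in(l,n)[:2]])
s=bot.read_state(); print(s["time_s"],s["position"],s["tcp_rot"],s["force"])
E
```

```text
pics
scene cam at [0.212 0.74  0.556] fwd [ 0.384 -0.8   -0.46 ] 420.1660091298402
die_block [([0.75, 0.048, 0.076], 0.93)]
hole_right [([0.751, 0.047, 0.075], 0.72)]
hole_left [([0.751, 0.05, 0.076], 0.65), ([0.639, 0.248, 0.016], 0.38)]
plain_mid []
plain_back []
headed_mid []
drift_mid [([0.639, 0.25, 0.017], 0.62), ([0.51, -0.221, 0.004], 0.23)]
drift_tip [([0.641, 0.252, 0.018], 0.63)]
cradle_seat [([0.507, -0.22, 0.005], 0.79)]
bolt_big [([0.516, 0.245, 0.026], 0.88)]
bolt_small []
pipe [([0.403, -0.267, 0.044], 0.61), ([0.752, 0.049, 0.078], 0.28)]
drift [([0.638, 0.251, 0.016], 0.8)]
top cam at [0.474 0.025 1.488] fwd [ 0.07  -0.022 -0.997] 534.4110998059089
die_block [([0.806, -0.006, 0.075], 0.81)]
hole_right [([0.809, -0.005, 0.071], 0.81)]
hole_left [([0.806, -0.006, 0.069], 0.81), ([0.518, 0.234, 0.021], 0.38)]
plain_mid []
plain_back []
headed_mid [([0.51, -0.226, 0.003], 0.59), ([0.737, -0.039, 0.175], 0.56)]
drift_mid [([0.646, 0.25, 0.015], 0.84)]
drift_tip [([0.641, 0.251, 0.021], 0.87)]
cradle_seat [([0.509, -0.228, 0.004], 0.76)]
bolt_big [([0.516, 0.233, 0.02], 0.65)]
bolt_small []
pipe [([0.407, -0.281, 0.051], 0.77)]
drift [([0.647, 0.253, 0.017], 0.91)]
1.4 [ 0.154 -0.606  0.223] [[ 0.969  0.246 -0.   ]
 [ 0.246 -0.969  0.   ]
 [-0.    -0.    -1.   ]] [ 0.595 -0.131  0.195]
```

View pics/scene0.png

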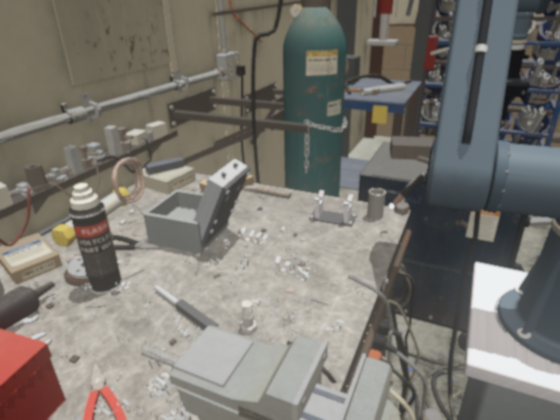

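View pics/top0.png

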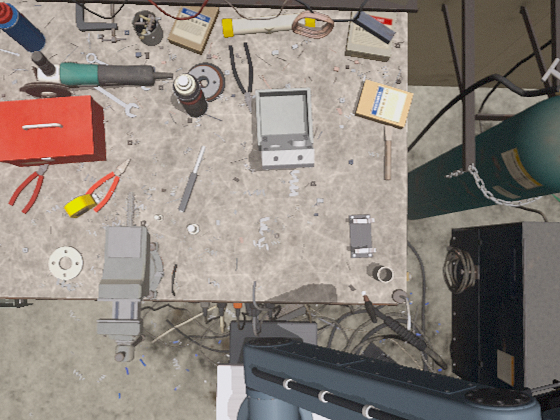

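Run:
```python
from h import *
np.set_printoptions(precision=4,suppress=True)
s=np.load("scene_i.npy");t=np.load("top_i.npy")
a=cv2.resize(t[80:300,170:400],None,fx=2.4,fy=2.4,interpolation=2)
b=cv2.resize(s[150:260,135:255],None,fx=2,fy=2,interpolation=2)
c=cv2.resize(s[180:240,300:400],None,fx=2.4,fy=2.4,interpolation=2)
out=np.zeros((530,795,3),np.uint8); out[:528,:552]=a; out[:220,554:794]=b; out[230:374,554:794]=c
cv2.imwrite("pics/c1.png",out[...,::-1])
ct=cloud("top",np.load("top_d.npy")); cs=cloud("scene",np.load("scene_d.npy"))
# bench height
for c,n in((ct,"top"),(cs,"scene")):
    m=(c[...,0]>.45)&(c[...,0]<.6)&(abs(c[...,1])<.12)&(abs(c[...,2])<.02); print(n,"bench z",np.median(c[m][:,2]),m.sum())
# drift: points above bench
for c in(ct,cs):
    m=(abs(c[...,0]-.645)<.14)&(abs(c[...,1]-.25)<.07)&(c[...,2]>.006)&(c[...,2]<.03); q=c[m][:,:2].astype(np.float32)
    mu=q.mean(0);u,sv,v=np.linalg.svd(q-mu,full_matrices=False);ax=v[0]*np.sign(v[0][0]);p=(q-mu)@ax
    print("drift n",len(q),mu,"ax",ax,np.degrees(np.arctan2(ax[1],ax[0])),"ends",mu+p.min()*ax,mu+p.max()*ax,p.max()-p.min())
# elevation of block area in top
for z0,z1 in((.03,.05),(.078,.092),(.15,.215)):
    m=(abs(ct[...,0]-.79)<.15)&(abs(ct[...,1])<.12)&(ct[...,2]>z0)&(ct[...,2]<z1); q=ct[m]; print(z0,m.sum(),cv2.minAreaRect(q[:,:2].astype(np.float32)),q[:,2].max())
m=(abs(ct[...,0]-.51)<.1)&(abs(ct[...,1]+.23)<.06)&(ct[...,2]>.035)&(ct[...,2]<.075)
q=ct[m][:,:2].astype(np.float32); print("cradle",cv2.minAreaRect(q)); 
for r in bot.trace("cradle_seat","top")[:1]: 
    print(cv2.minAreaRect(ct[r["mask"]&(ct[...,2]>.03)][:,:2].astype(np.float32)),cv2.minAreaRect(ct[r["mask"]][:,:2].astype(np.float32)))
```

```text
top bench z -0.0004511789241651091 4551
scene bench z 0.00046249895496026835 3898
drift n 634 [0.637  0.2503] ax [ 0.9936 -0.1129] -6.48222 ends [0.5037 0.2654] [0.7774 0.2343] 0.27545342
drift n 943 [0.6217 0.2494] ax [ 0.9974 -0.0718] -4.1182823 ends [0.5069 0.2576] [0.7544 0.2398] 0.24814734
0.03 1880 ((0.78992760181427, -0.004366591572761536), (0.2171621173620224, 0.13346172869205475), 0.2836255133152008) 0.049911122416417965
0.078 643 ((0.8246181011199951, -0.004453122615814209), (0.1533840149641037, 0.14774090051651), 4.09150505065918) 0.0919172139305319
0.15 1285 ((0.7091429233551025, -0.01286519318819046), (0.0779682919383049, 0.12802253663539886), 4.951773643493652) 0.20457819433280244
cradle ((0.48388174176216125, -0.23497068881988525), (0.15531840920448303, 0.07156959921121597), 16.89377212524414)
((0.5049130916595459, -0.11154407262802124), (0.09162790328264236, 0.27578261494636536), 3.065246820449829) ((0.5040532946586609, -0.11595387756824493), (0.11701144278049469, 0.28540581464767456), 4.32906436920166)
```

View pics/c1.png

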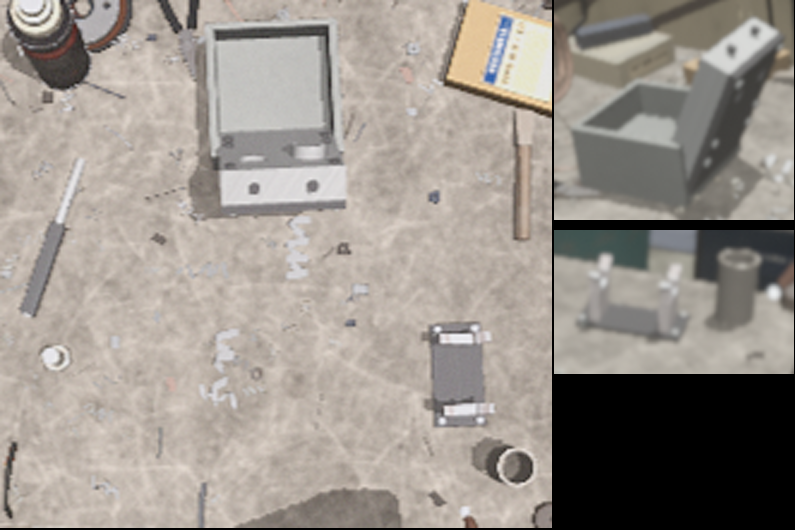

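Run:
```python
from h import *
from scipy.optimize import least_squares
from scipy.spatial.transform import Rotation as Ro
np.set_printoptions(precision=4,suppress=True)
dt=np.load("top_d.npy");ds=np.load("scene_d.npy")
ct=cloud("top",dt); cs=cloud("scene",ds)
def loc(P,p): 
    c,s=np.cos(p[2]),np.sin(p[2]); d=P[:,:2]-p[:2]
    return np.c_[c*d[:,0]+s*d[:,1],-s*d[:,0]+c*d[:,1],P[:,2]]
n=np.array([.9063,0,.4226]);u=np.array([-.4226,0,.9063]);h=np.array([0,0,.140])
def fit(c,face,p):
    C=c.reshape(-1,3);C=C[(C[:,0]>.6)&(C[:,0]<1)&(abs(C[:,1])<.12)&(C[:,2]>.06)&(C[:,2]<.25)]
    for _ in range(15):
        L=loc(C,p); a=(L-h)@n; b=(L-h)@u
        off={'front':.046,'back':0}[face]
        m=(abs(a-off)<.008)&(b>-.05)&(b<.035)&(abs(L[:,1])<.06)
        if face=='front': m&=(np.hypot(abs(L[:,1])-.03,b)>.02)
        Q=C[m]
        r=least_squares(lambda q:(loc(Q,[q[0],p[1],q[1]])-h)@n-off,[p[0],p[2]],loss='soft_l1',f_scale=.002).x
        p=[r[0],p[1],r[1]]
        L=loc(C,p);a=(L-h)@n;b=(L-h)@u
        k=(a>.004)&(a<.042)&(abs(b-.042)<.006)
        y=L[k][:,1]; lo,hi=np.percentile(y,[.5,99.5]); 
        if face=='front': 
            p[1]+= (lo+hi)/2*np.cos(p[2]); p[0]-=(lo+hi)/2*np.sin(p[2])
        else:
            sd=(b<.03)&(b>-.04)&(a>.006)&(a<.04)&(abs(L[:,1]-.064)<.01); 
            dy=np.median(L[sd][:,1])-.064; p[1]+=dy*np.cos(p[2]);p[0]-=dy*np.sin(p[2]); lo,hi=0,sd.sum()
    L=loc(C,p);b=(L-h)@u;a=(L-h)@n;k=(a>.01)&(a<.036)&(abs(b-.042)<.008)&(abs(L[:,1])<.05)
    print(face,np.array(p),"yaw",np.degrees(p[2]),"n",m.sum(),"yext",lo,hi,"top",np.median(b[k]))
    return p
pf=fit(ct,'front',[.7,-.005,.03]); pb=fit(cs,'back',[.7,-.005,.03])
for p in (pf,pb):
    for y in(.03,-.03):
        c,s=np.cos(p[2]),np.sin(p[2]); P=[p[0]-s*y,p[1]+c*y,.14]; print(y,P,pix("scene",P),pix("top",P))
# drift
for nme,c in(("top",ct),("scene",cs)):
    r=bot.trace("drift",nme)[0]; M=r["mask"]; K=M&(c[...,2]>.004)&(c[...,2]<.03)
    q=c[K][:,:2].astype(np.float32); box=cv2.minAreaRect(q); print(nme,K.sum(),box)
    mu=q.mean(0);v=np.linalg.svd(q-mu,full_matrices=False)[2][0];v*=np.sign(v[0])
    pr=(q-mu)@v; print(np.degrees(np.arctan2(v[1],v[0])),mu+v*np.percentile(pr,.5),mu+v*np.percentile(pr,99.5),np.ptp(pr))
    h_,e=np.histogram(pr,14); w_=[(round(float(a_),3),round(float(np.ptp((q[(pr>=a_)&(pr<b_)]-mu)@[-v[1],v[0]])),3),round(float(np.median((q[(pr>=a_)&(pr<b_)]-mu)@[-v[1],v[0]])),4)) for a_,b_ in zip(e,e[1:])]; print(w_)
# cradle uprights
C=ct.reshape(-1,3);m=(abs(C[:,0]-.505)<.075)&(abs(C[:,1]+.23)<.045)&(C[:,2]>.03)&(C[:,2]<.075);Q=C[m]
f=Q[:,0]>.505
for k in(f,~f): print("saddle top",k.sum(),cv2.minAreaRect(Q[k][:,:2].astype(np.float32)),np.percentile(Q[k],[2,50,98],axis=0).ravel())
C=cs.reshape(-1,3);m=(abs(C[:,0]-.505)<.075)&(abs(C[:,1]+.23)<.045)&(C[:,2]>.03)&(C[:,2]<.075);Q=C[m];f=Q[:,0]>.505
for k in(f,~f): print("saddle scene",k.sum(),np.percentile(Q[k],[2,50,98],axis=0).ravel())
# blobs
z=ct[...,2];B=((z>.03)&(z<.09)&(ct[...,0]>.3)&(ct[...,0]<.75)).astype(np.uint8)
k,l,st,ce=cv2.connectedComponentsWithStats(B)
for i in range(1,k):
    if 6<st[i,4]<900: print(ct[l==i].mean(0),ct[l==i][:,2].max(),st[i,4])
s=cv2.resize(np.load("scene_i.npy")[150:260,170:270],(600,660),interpolation=2)[:600]; cv2.imwrite("pics/c2.png",s[...,::-1])
```

```text
front [ 0.6885 -0.0146  0.0708] yaw 4.054819853995148 n 246 yext -0.06323479074574427 0.06323479074574427 top 0.04168694813685298
back [ 0.6882 -0.0174  0.0712] yaw 4.079383884562812 n 391 yext 0 376 top 0.0428867884096743
0.03 [np.float64(0.6864179704846475), np.float64(0.015339226316857104), 0.14] [[226.6195 198.1976]] [[275.0993 163.4912]]
-0.03 [np.float64(0.6906606243605847), np.float64(-0.04451058477799093), 0.14] [[238.0666 187.6932]] [[298.6349 162.3792]]
0.03 [np.float64(0.6860302366915115), np.float64(0.012562447281894852), 0.14] [[227.398  197.7285]] [[276.1878 163.6674]]
-0.03 [np.float64(0.6902985491799435), np.float64(-0.047285539388511155), 0.14] [[238.7734 187.2675]] [[299.7211 162.5452]]
top 406 ((0.6598694324493408, 0.2450428307056427), (0.02119671180844307, 0.18975946307182312), 71.8662338256836)
-17.236816 [0.5706 0.2717] [0.7489 0.2164] 0.18984666
[(-0.084, 0.017, 0.0008), (-0.07, 0.018, 0.0006), (-0.057, 0.021, -0.0003), (-0.043, 0.019, 0.0005), (-0.03, 0.018, -0.0009), (-0.016, 0.018, -0.0005), (-0.003, 0.019, -0.0005), (0.011, 0.018, -0.0006), (0.025, 0.014, 0
[... 1369 characters left out ...]
 0.0605] 0.08987923195036043 35
[ 0.6397 -0.5186  0.0602] 0.08944705623681432 313
[0.5685 0.3965 0.068 ] 0.0839103829425669 250
[0.5761 0.5383 0.0552] 0.07322512774065004 426
[0.5492 0.3316 0.0455] 0.054873648528317345 22
[ 0.5507 -0.2256  0.053 ] 0.0712823374726785 95
[0.5208 0.2357 0.0551] 0.06396925858523037 53
[0.4197 0.3474 0.0572] 0.08945765034193068 249
[ 0.4714 -0.2302  0.051 ] 0.06989694880640708 94
[0.3979 0.2822 0.039 ] 0.047737852188252675 69
[ 0.4089 -0.2796  0.061 ] 0.07942007629016704 177
[0.3595 0.0662 0.0391] 0.049458380123347655 57
[ 0.3553 -0.2245  0.0767] 0.08979392875321794 28
[ 0.3444 -0.3338  0.0657] 0.08993325124718732 33
[0.3142 0.3947 0.0788] 0.08837877488222609 308
```

View pics/c2.png

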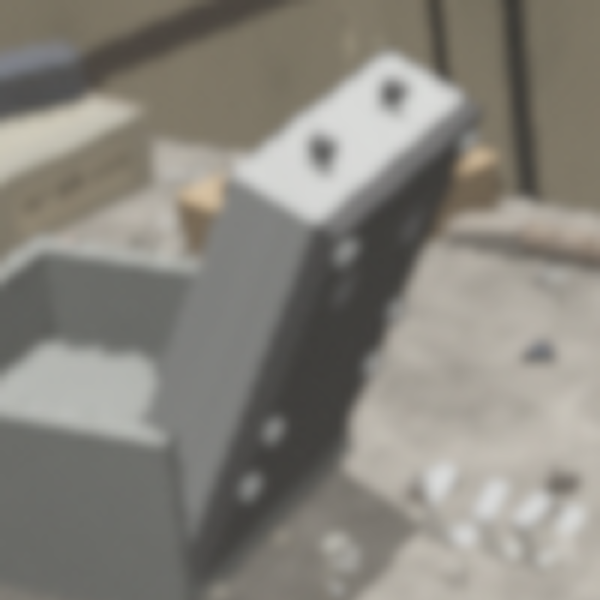

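```bash
cat >> h.py <<'E'
def yaw(s): return np.arctan2(s["tcp_rot"][1][0],s["tcp_rot"][0][0])
def plan(x,y,z,yw,n=None):
    s=bot.read_state(); p=np.array(s["position"]); R=np.array(s["tcp_rot"]); a=yaw(s)
    d=R.T@(np.array([x,y,z])-p)*1000; print("t",s["time_s"],"pos",p.round(4),"yaw",np.degrees(a).round(2),"tool shift mm (roll not yet)",d.round(1),"roll",round((a-yw+np.pi)%(2*np.pi)-np.pi,4))
E
python3 - <<'E'
from h import *
np.set_printoptions(precision=4,suppress=True)
ct=cloud("top",np.load("top_d.npy")).reshape(-1,3);cs=cloud("scene",np.load("scene_d.npy")).reshape(-1,3)
plan(.627,.2545,.1,np.radians(-17.2))
for C in(ct,cs):
    o=C-[.627,.2545,0];a=np.radians(-17.2);X=o[:,0]*np.cos(a)+o[:,1]*np.sin(a);Y=-o[:,0]*np.sin(a)+o[:,1]*np.cos(a)
    m=(abs(X)<.05)&(Y>.03)&(Y<.12)&(C[:,2]>.03);print("vise in body footprint",m.sum(),C[m].max(0) if m.any() else "", Y[m].min() if m.any() else "")
    m=(abs(X)<.02)&(abs(Y)<.07)&(C[:,2]>.025);print("in finger footprint",m.sum())
p=(.6883,-.016,.071);c,s=np.cos(p[2]),np.sin(p[2]);d=ct[:,:2]-p[:2];L=np.c_[c*d[:,0]+s*d[:,1],-s*d[:,0]+c*d[:,1],ct[:,2]]-[0,0,.14]
A=L@[.9063,0,.4226];B=L@[-.4226,0,.9063]
for y in(.03,-.03):
    m=(np.hypot(L[:,1]-y,B)<.009)&(A>0)&(A<.09);print(y,"bore depth",np.median(A[m]),m.sum())
E
```

```text
t 1.55 pos [ 0.1539 -0.6057  0.2226] yaw 14.26 tool shift mm (roll not yet) [ 670.3 -717.3  122.5] roll 0.549
vise in body footprint 9 [0.6968 0.3257 0.041 ] 0.07440229920219171
in finger footprint 0
vise in body footprint 25 [0.6974 0.323  0.0385] 0.06677807425507555
in finger footprint 0
0.03 bore depth 0.042586744782071737 3
-0.03 bore depth 0.06036640803713097 9
```

>>> move_arm --increments '[{"xyz": [26.8,-28.7,4],"roll": 0.022,"grip": 60},{"xyz": [26.8,-28.7,4],"roll": 0,"grip": 60},{"xyz": [26.8,-28.7,4],"roll": 0,"grip": 60},{"xyz": [26.8,-28.7,4],"roll": 0,"grip": 60},{"xyz": [26.8,-28.7,4],"roll": 0,"grip": 60}]'

```text
time_s: 1.97
position: [0.252, -0.4339, 0.2025]
tcp_rot: [[0.975, 0.224, 0.0], [0.224, -0.975, -0.0], [0.0, 0.0, -1.0]]
force: [0.9, 0.2, 0.2]
opening: 0.706
grasp_force: 0.0
```

>>> move_arm --increments '[{"xyz": [26.8,-28.7,4],"roll": 0,"grip": 60},{"xyz": [26.8,-28.7,4],"roll": 0,"grip": 60},{"xyz": [26.8,-28.7,4],"roll": 0,"grip": 60},{"xyz": [26.8,-28.7,4],"roll": 0,"grip": 60},{"xyz": [26.8,-28.7,4],"roll": 0,"grip": 60}]'

```text
time_s: 2.38
position: [0.3505, -0.2639, 0.1827]
tcp_rot: [[0.975, 0.224, 0.001], [0.224, -0.975, -0.001], [0.0, 0.001, -1.0]]
force: [-0.4, -1.1, -0.0]
opening: 0.601
grasp_force: 0.0
```

>>> move_arm --increments '[{"xyz": [26.8,-28.7,4],"roll": 0,"grip": 60},{"xyz": [26.8,-28.7,4],"roll": 0,"grip": 60},{"xyz": [26.8,-28.7,4],"roll": 0,"grip": 60},{"xyz": [26.8,-28.7,4],"roll": 0,"grip": 60},{"xyz": [26.8,-28.7,4],"roll": 0,"grip": 60}]'

```text
time_s: 2.8
position: [0.449, -0.0938, 0.1627]
tcp_rot: [[0.974, 0.225, 0.001], [0.225, -0.974, -0.0], [0.001, 0.001, -1.0]]
force: [0.6, -0.5, 0.0]
opening: 0.601
grasp_force: 0.0
```

>>> move_arm --increments '[{"xyz": [26.8,-28.7,4],"roll": 0,"grip": 60},{"xyz": [26.8,-28.7,4],"roll": 0,"grip": 60},{"xyz": [26.8,-28.7,4],"roll": 0,"grip": 60},{"xyz": [26.8,-28.7,4],"roll": 0,"grip": 60},{"xyz": [26.8,-28.7,4],"roll": 0,"grip": 60}]'

```text
time_s: 3.22
position: [0.5472, 0.0766, 0.1425]
tcp_rot: [[0.974, 0.225, 0.0], [0.225, -0.974, -0.0], [0.0, 0.0, -1.0]]
force: [0.4, -0.7, 0.2]
opening: 0.606
grasp_force: 0.0
```

```bash
python3 -c "
from h import *
plan(.627,.2545,.1,np.radians(-17.2));s=bot.read_state();print(np.round(s['joint_positions'],1),s['force'],s['opening'])"
```

```text
t 3.2167 pos [0.5472 0.0766 0.1425] yaw 13.02 tool shift mm (roll not yet) [ 117.8 -155.4   42.5] roll 0.5275
[-3.6 30.9 97.  -0.  52.1 73.4] [ 0.39306378 -0.67168913  0.2120421 ] 0.6059530379736039
```

>>> move_arm --increments '[{"xyz": [23.5,-31,4],"roll": 0,"grip": 60},{"xyz": [23.5,-31,4],"roll": 0,"grip": 60},{"xyz": [23.5,-31,4],"roll": 0,"grip": 60},{"xyz": [23.5,-31,4],"roll": 0,"grip": 60},{"xyz": [23.5,-31,4],"roll": 0,"grip": 60}]'

```text
time_s: 3.63
position: [0.6265, 0.254, 0.1224]
tcp_rot: [[0.974, 0.225, 0.0], [0.225, -0.974, -0.0], [0.0, 0.0, -1.0]]
force: [0.8, -0.9, 0.0]
opening: 0.602
grasp_force: 0.0
```

>>> move_arm --increments '[{"xyz": [0,0,8],"roll": 0.1055,"grip": 60},{"xyz": [0,0,8],"roll": 0.1055,"grip": 60},{"xyz": [0,0,8],"roll": 0.1055,"grip": 60},{"xyz": [0,0,8],"roll": 0.1055,"grip": 60},{"xyz": [0,0,8],"roll": 0.1055,"grip": 60}]'

```text
time_s: 4.05
position: [0.6261, 0.2523, 0.082]
tcp_rot: [[0.954, -0.301, 0.0], [-0.301, -0.954, -0.0], [0.0, 0.0, -1.0]]
force: [-0.6, 0.4, -0.0]
opening: 0.601
grasp_force: 0.0
```

>>> move_arm --increments '[{"xyz": [0,0,0],"roll": 0,"grip": 60},{"xyz": [0,0,0],"roll": 0,"grip": 60}]'

```text
time_s: 4.22
position: [0.6257, 0.2519, 0.0821]
tcp_rot: [[0.956, -0.294, -0.001], [-0.294, -0.956, -0.0], [-0.001, 0.001, -1.0]]
force: [1.0, -0.2, 0.5]
opening: 0.603
grasp_force: 0.0
```

```bash
python3 -c "
from h import *
plan(.627,.2545,.0025,np.radians(-17.2));s=bot.read_state();print(np.round(s['joint_positions'],1),s['force'],s['opening'])"
```

```text
t 4.2167 pos [0.6257 0.2519 0.0821] yaw -17.07 tool shift mm (roll not yet) [ 0.6 -2.9 79.6] roll 0.0022
[ 12.5  43.5  80.5   0.   56.1 119.5] [ 0.99910363 -0.22548762  0.45426523] 0.6026568760240061
```

>>> move_arm --increments '[{"xyz": [0.2,-1,20],"roll": 0.002,"grip": 60},{"xyz": [0.2,-1,20],"roll": 0,"grip": 60},{"xyz": [0.2,-1,20],"roll": 0,"grip": 60},{"xyz": [0,0,13],"roll": 0,"grip": 60},{"xyz": [0,0,5],"roll": 0,"grip": 60}]'

```text
time_s: 4.63
position: [0.6264, 0.2544, 0.0028]
tcp_rot: [[0.955, -0.297, -0.003], [-0.297, -0.955, -0.001], [-0.003, 0.002, -1.0]]
force: [-0.3, 0.3, 0.1]
opening: 0.6
grasp_force: 0.0
```

>>> move_arm --increments '[{"xyz": [0,0,0],"roll": 0,"grip": 60},{"xyz": [0,0,0],"roll": 0,"grip": 0},{"xyz": [0,0,0],"roll": 0,"grip": 0},{"xyz": [0,0,0],"roll": 0,"grip": 0},{"xyz": [0,0,0],"roll": 0,"grip": 0}]'

```text
time_s: 5.05
position: [0.6283, 0.2548, 0.0058]
tcp_rot: [[0.955, -0.298, 0.002], [-0.298, -0.955, 0.0], [0.002, -0.001, -1.0]]
force: [1.0, -0.1, 0.7]
opening: 0.382
grasp_force: 0.0
```

>>> move_arm --increments '[{"xyz": [0,0,0],"roll": 0,"grip": 0},{"xyz": [0,0,0],"roll": 0,"grip": 0}]'

```text
time_s: 5.22
position: [0.6276, 0.2543, 0.0051]
tcp_rot: [[0.955, -0.298, 0.0], [-0.298, -0.955, -0.001], [0.001, 0.001, -1.0]]
force: [1.3, -1.8, 1.7]
opening: 0.234
grasp_force: 1.1
```

>>> move_arm --increments '[{"xyz": [0,0,0],"roll": 0,"grip": 0},{"xyz": [0,0,0],"roll": 0,"grip": 0},{"xyz": [0,0,-10],"roll": 0,"grip": 0},{"xyz": [0,0,-35],"roll": 0,"grip": 0},{"xyz": [0,0,-35],"roll": 0,"grip": 0}]'

```text
time_s: 5.63
position: [0.6251, 0.2545, 0.0829]
tcp_rot: [[0.954, -0.298, -0.006], [-0.298, -0.954, -0.001], [-0.006, 0.003, -1.0]]
force: [1.1, -0.7, -1.4]
opening: 0.205
grasp_force: 30.0
```

>>> move_arm --increments '[{"xyz": [-20,0,-30],"roll": -0.07,"grip": 0},{"xyz": [-20,15,-20],"roll": -0.07,"grip": 0},{"xyz": [-20,15,-6],"roll": -0.07,"grip": 0},{"xyz": [0,0,0],"roll": 0,"grip": 0},{"xyz": [0,0,0],"roll": 0,"grip": 0}]'

```text
time_s: 6.05
position: [0.5619, 0.2391, 0.1414]
tcp_rot: [[0.996, -0.093, -0.0], [-0.093, -0.996, 0.001], [-0.0, -0.0, -1.0]]
force: [0.3, 0.3, -2.7]
opening: 0.201
grasp_force: 30.0
```

Run:
```python
from h import *
np.set_printoptions(precision=4,suppress=True)
s=bot.read_state();print(s["position"],yaw(s)*57.3,s["opening"],s["grasp_force"],s["force"])
for n in("scene","top"):
    im,d=bot.capture(n); cv2.imwrite(f"pics/{n}1.png",im[...,::-1]); c=cloud(n,d)
    np.save(n+"1_d.npy",d)
    uv=pix(n,s["position"])[0].astype(int); print(n,uv)
    R=np.array(s["tcp_rot"]); L=(c-np.array(s["position"]))@R  # tool coords
    for lo in np.arange(-.07,.15,.012):
        m=(L[...,0]>lo)&(L[...,0]<lo+.012)&(abs(L[...,1])<.016)&(abs(L[...,2])<.05)&(d>0)
        if m.sum()>3: q=L[m]; print(round(lo+.006,3),m.sum(),"y",np.percentile(q[:,1],[5,50,95])*1000,"z",np.percentile(q[:,2],[5,50,95])*1000)
    if n=="scene":cv2.imwrite("pics/s1c.png",cv2.resize(im[max(0,uv[1]-70):uv[1]+70,uv[0]-100:uv[0]+100],None,fx=3.5,fy=3.5,interpolation=2)[...,::-1])
```

```text
[0.5619 0.2391 0.1414] -5.344363697558721 0.20092717589494558 29.998573064804077 [ 0.2877  0.2581 -2.7473]
scene [221 262]
-0.064 69 y [-9.2065 -3.435   6.029 ] z [-13.3582  -7.4412   1.9671]
-0.052 89 y [-10.1464  -8.0524   4.9646] z [-14.1545 -10.4446   1.617 ]
-0.04 90 y [-10.1975  -8.0885   6.4473] z [-13.9607 -12.0837   1.2834]
-0.028 84 y [-10.0832  -8.0726   5.674 ] z [-14.5425 -12.1663   2.2753]
-0.016 146 y [-15.3288  -7.8645  14.9472] z [-44.3011 -13.372    0.1545]
-0.004 159 y [-10.9233   8.5841  12.9227] z [-44.1417 -24.013  -11.637 ]
0.008 23 y [7.6575 8.7168 9.6532] z [-32.7089 -23.7315 -14.1314]
0.02 30 y [-10.4729  -9.0348  -4.9238] z [-13.158   -6.1788   1.8423]
0.032 37 y [-9.9388 -8.2263  2.8656] z [-13.7337  -6.86     3.3665]
0.044 16 y [-9.3717 -8.9117  6.7279] z [-13.4004   0.6472   3.5152]
top [185 210]
-0.052 9 y [-12.1414 -10.9946  -8.1875] z [-16.9201 -11.3797  -7.641 ]
-0.04 4 y [-11.6919 -10.0859  -9.8581] z [-17.7183 -15.3724  -9.2449]
0.08 15 y [-4.8621 -1.1298  2.8816] z [-13.702   -7.6484  -4.7643]
0.092 23 y [-8.5497 -2.3483  1.905 ] z [-13.0211  -8.3146  -3.3963]
0.104 22 y [-7.9773 -2.7154  2.243 ] z [-11.0018  -7.1767  -4.1949]
0.116 21 y [-8.3408 -2.6868  1.3957] z [-11.594   -7.0389  -2.8825]
0.128 21 y [-8.0252 -2.6384  2.7771] z [-10.4421  -7.7328  -2.34  ]
```

View pics/s1c.png

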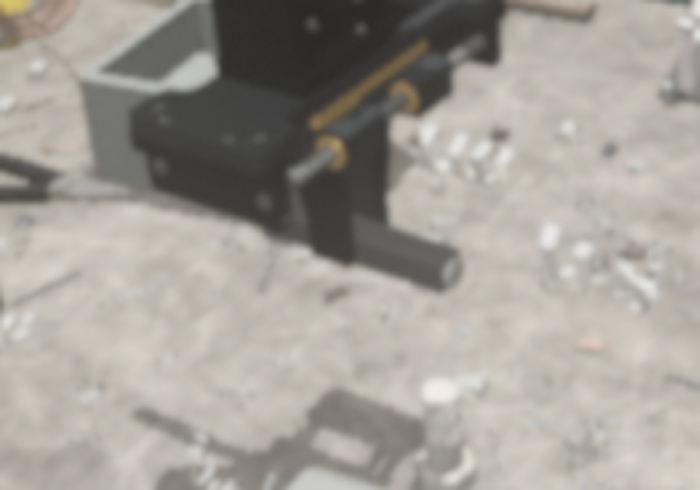

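Run:
```python
from h import *
np.set_printoptions(precision=4,suppress=True)
s=bot.read_state();R=np.array(s["tcp_rot"])
for n in("scene","top"):
    d=np.load(n+"1_d.npy");c=cloud(n,d);L=(c-np.array(s["position"]))@R
    m=(abs(L[...,1])<.014)&(L[...,2]>-.016)&(L[...,2]<.008)&(abs(L[...,0])<.2)&(d>0);q=L[m]
    print(n,"x pct",np.percentile(q[:,0],[0,1,2,98,99,100]))
    f=q[(q[:,0]>.07)&(q[:,0]<.128)]
    if len(f)>20: print("nose fit y,z vs x",np.polyfit(f[:,0],f[:,1],1),np.polyfit(f[:,0],f[:,2],1))
    t=q[(q[:,0]>-.058)&(q[:,0]<-.02)&(q[:,1]<-.006)]
    if len(t)>20: print("tail y fit",np.polyfit(t[:,0],t[:,1],1),np.median(t[:,1]))
plan(.686-.155*np.cos(.071),.0127-.155*np.sin(.071),.1385,.071)
```

```text
scene x pct [-0.0659 -0.0646 -0.0645  0.0377  0.0428  0.1283]
tail y fit [-0.0024 -0.0086] -0.008670376689838045
top x pct [-0.0625 -0.0602 -0.0594  0.1281  0.1297  0.1309]
nose fit y,z vs x [-0.0341  0.0014] [ 0.0228 -0.0105]
t 6.15 pos [0.5639 0.2394 0.1406] yaw -5.35 tool shift mm (roll not yet) [-10.2 239.7   1.9] roll -0.1644
```

>>> move_arm --increments '[{"xyz": [-20,0,0],"roll": -0.0822,"grip": 0},{"xyz": [-20,0,0],"roll": -0.0822,"grip": 0},{"xyz": [-1.4,34.2,0.5],"roll": 0,"grip": 0},{"xyz": [-1.4,34.2,0.5],"roll": 0,"grip": 0},{"xyz": [-1.4,34.2,0.5],"roll": 0,"grip": 0}]'

```text
time_s: 6.57
position: [0.5272, 0.1384, 0.1384]
tcp_rot: [[0.997, 0.074, 0.001], [0.074, -0.997, 0.0], [0.001, -0.0, -1.0]]
force: [0.6, -0.4, -1.7]
opening: 0.201
grasp_force: 30.0
```

>>> move_arm --increments '[{"xyz": [-1.4,34.2,0.5],"roll": 0,"grip": 0},{"xyz": [-1.4,34.2,0.5],"roll": 0,"grip": 0},{"xyz": [-1.4,34.2,0.5],"roll": 0,"grip": 0},{"xyz": [-1.4,34.2,0.5],"roll": 0,"grip": 0},{"xyz": [0,0,0],"roll": 0,"grip": 0}]'

```text
time_s: 6.98
position: [0.5335, -0.0045, 0.1365]
tcp_rot: [[0.998, 0.066, 0.003], [0.066, -0.998, -0.003], [0.002, 0.003, -1.0]]
force: [0.8, 0.6, -2.2]
opening: 0.206
grasp_force: 30.0
```

Run:
```python
from h import *
np.set_printoptions(precision=4,suppress=True)
plan(.686-.155*np.cos(.071),.0127-.155*np.sin(.071),.137,.071)
s=bot.read_state();R=np.array(s["tcp_rot"]);ax=R[:,0]
n="scene";im,d=bot.capture(n);c=cloud(n,d);L=(c-np.array(s["position"]))@R
m=(abs(L[...,1])<.02)&(L[...,2]>-.02)&(L[...,2]<.012)&(abs(L[...,0])<.145)&(d>0);q=L[m]
print(np.percentile(q[:,0],[0,1,99,100]))
for lo in np.arange(-.07,.14,.015):
    k=q[(q[:,0]>lo)&(q[:,0]<lo+.015)]
    if len(k)>3: print(round(lo,3),len(k),np.percentile(k[:,1:],[5,50,95],axis=0).T.ravel()*1000)
H=np.array([.686,.0135,.14]);a=pix(n,H)[0];print("hole px",a,"tip px",pix(n,s["position"]+.129*ax+[0,0,.005]))
x,y=a.astype(int);cv2.imwrite("pics/c3.png",cv2.resize(im[y-60:y+50,x-55:x+85],(784,616),interpolation=2)[:600,:784][...,::-1])
```

```text
t 6.9833 pos [ 0.5335 -0.0045  0.1365] yaw 3.77 tool shift mm (roll not yet) [-1.7 -6.3 -0.5] roll -0.0052
[-0.063  -0.062   0.127   0.1306]
-0.07 42 [-10.0093  -5.2248   2.8629 -14.7087  -8.0521   0.6129]
-0.055 75 [-10.5139  -8.331    4.4301 -13.9758  -8.8521   1.9945]
-0.04 74 [-11.2451  -8.5871   4.2795 -14.0616  -9.4723   2.2943]
-0.025 80 [-17.7595  -8.6814  10.4112 -14.8913 -10.2243   1.9453]
-0.01 68 [-19.0487 -17.1258   9.8426 -19.5197 -12.4881  -1.0859]
0.005 40 [-19.0482 -14.4271  -4.7656 -16.4584  -8.3603  -0.489 ]
0.02 70 [-11.1637  -7.994    4.4061 -13.9043  -8.7157   2.3395]
0.035 62 [-10.8446  -8.4898   4.6936 -13.8277  -9.0663   2.0868]
0.05 34 [ -7.7389  -4.3237  -0.1976 -11.0216  -7.3759   0.0043]
0.065 32 [ -7.5952  -5.0091  -0.9332 -10.7077  -7.0243  -1.6835]
0.08 33 [ -7.6774  -5.1473  -0.2805 -10.6709  -6.8084  -1.804 ]
0.095 34 [-7.7149 -4.689   2.4176 -9.8901 -7.0101 -1.2305]
0.11 31 [ -7.282   -4.5768   0.8562 -10.4062  -7.3925  -1.3735]
0.125 12 [-7.2276 -4.548   0.6684 -8.903  -6.0519 -0.3498]
hole px [227.1966 197.8984] tip px [[238.3335 197.2019]]
```

View pics/c3.png

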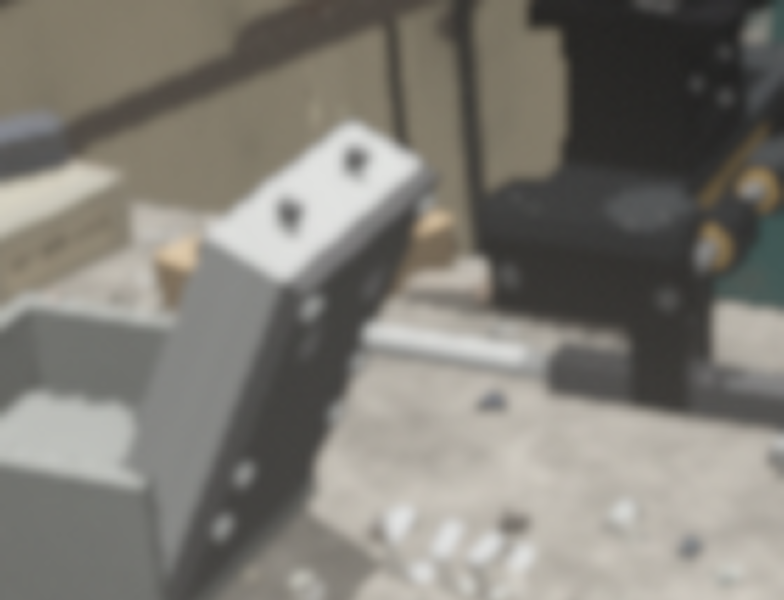

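>>> move_arm --increments '[{"xyz": [-1.5,-5,-0.5],"roll": -0.004,"grip": 0},{"xyz": [0,0,0],"roll": 0,"grip": 0},{"xyz": [0,0,0],"roll": 0,"grip": 0}]'

```text
time_s: 7.28
position: [0.5286, 0.0082, 0.1372]
tcp_rot: [[0.997, 0.078, -0.001], [0.078, -0.997, 0.001], [-0.001, -0.001, -1.0]]
force: [0.0, 0.1, -2.5]
opening: 0.203
grasp_force: 30.0
```

Run:
```python
from h import *
for k in (.155,.123): plan(.686-k*np.cos(.071),.012-k*np.sin(.071),.137,.071)
```

```text
t 7.2833 pos [0.5286 0.0082 0.1372] yaw 4.46 tool shift mm (roll not yet) [2.2 7.4 0.2] roll 0.0069
t 7.2833 pos [0.5286 0.0082 0.1372] yaw 4.46 tool shift mm (roll not yet) [34.2  7.6  0.2] roll 0.0069
```

>>> move_arm --increments '[{"xyz": [0,0,0],"roll": 0,"grip": 0},{"xyz": [0,0,0],"roll": 0,"grip": 0},{"xyz": [0,0,0],"roll": 0,"grip": 0},{"xyz": [0,0,0],"roll": 0,"grip": 0}]'

```text
time_s: 7.62
position: [0.529, 0.007, 0.1376]
tcp_rot: [[0.997, 0.077, 0.0], [0.077, -0.997, -0.0], [0.0, 0.0, -1.0]]
force: [0.5, 0.1, -1.6]
opening: 0.204
grasp_force: 30.0
```

Run:
```python
from h import *
for k in (.155,.123): plan(.686-k*np.cos(.071),.012-k*np.sin(.071),.137,.071)
print(bot.read_state()["qvel"])
```

```text
t 7.6167 pos [0.529  0.007  0.1376] yaw 4.39 tool shift mm (roll not yet) [2.  6.2 0.6] roll 0.0056
t 7.6167 pos [0.529  0.007  0.1376] yaw 4.39 tool shift mm (roll not yet) [34.   6.4  0.6] roll 0.0056
[-0.43832113 -0.02327308 -0.05691449 -0.0148288   0.03961668 -0.0483451 ]
```

>>> move_arm --increments '[{"xyz": [2,3,1.5],"roll": 0.003,"grip": 0},{"xyz": [2,3,1.5],"roll": 0.002,"grip": 0},{"xyz": [4,0,0],"roll": 0,"grip": 0},{"xyz": [4,0,0],"roll": 0,"grip": 0},{"xyz": [3,0,0],"roll": 0,"grip": 0}]'

```text
time_s: 8.03
position: [0.5452, 0.0014, 0.1345]
tcp_rot: [[0.998, 0.07, 0.001], [0.07, -0.998, -0.0], [0.001, 0.0, -1.0]]
force: [-0.2, 0.3, -2.2]
opening: 0.201
grasp_force: 30.0
```

>>> move_arm --increments '[{"xyz": [0,0,0],"roll": 0,"grip": 0},{"xyz": [0,0,0],"roll": 0,"grip": 0},{"xyz": [0,0,0],"roll": 0,"grip": 0}]'

```text
time_s: 8.28
position: [0.5441, 0.0017, 0.1345]
tcp_rot: [[0.997, 0.071, -0.0], [0.071, -0.997, 0.0], [-0.0, -0.0, -1.0]]
force: [0.4, -0.6, -2.0]
opening: 0.204
grasp_force: 30.0
```

Run:
```python
from h import *
for k in (.120,): plan(.686-k*np.cos(.071),.012-k*np.sin(.071),.1345,.071)
print(bot.read_state()["qvel"])
```

```text
t 8.2833 pos [0.5441 0.0017 0.1345] yaw 4.05 tool shift mm (roll not yet) [22.2 -0.2 -0. ] roll -0.0002
[ 0.0406331  -0.12390678  0.36218945 -0.00912942 -0.22515608 -0.00798417]
```

>>> move_arm --increments '[{"xyz": [5,0,0],"roll": 0,"grip": 0},{"xyz": [5,0,0],"roll": 0,"grip": 0},{"xyz": [5,0,0],"roll": 0,"grip": 0},{"xyz": [4,0,0],"roll": 0,"grip": 0},{"xyz": [3,0,0],"roll": 0,"grip": 0}]'

```text
time_s: 8.7
position: [0.5663, 0.0032, 0.1345]
tcp_rot: [[0.997, 0.071, -0.001], [0.071, -0.997, 0.0], [-0.001, -0.0, -1.0]]
force: [-3.6, -0.5, 0.0]
opening: 0.202
grasp_force: 30.0
```

>>> move_arm --increments '[{"xyz": [0,0,0],"roll": 0,"grip": 0},{"xyz": [0,0,0],"roll": 0,"grip": 0},{"xyz": [0,0,0],"roll": 0,"grip": 0}]'

```text
time_s: 8.95
position: [0.5664, 0.0032, 0.1347]
tcp_rot: [[0.997, 0.071, 0.001], [0.071, -0.997, -0.0], [0.001, 0.0, -1.0]]
force: [-1.4, -0.9, -2.4]
opening: 0.2
grasp_force: 30.0
```

Run:
```python
from h import *
np.set_printoptions(precision=4,suppress=True)
for k in (.120,): plan(.686-k*np.cos(.071),.012-k*np.sin(.071),.1345,.071)
s=bot.read_state();print(s["force"],s["moment"])
n="scene";im,d=bot.capture(n)
x,y=227,198;cv2.imwrite("pics/c4.png",cv2.resize(im[y-45:y+40,x-30:x+85],(784,580),interpolation=2)[...,::-1])
```

```text
t 8.95 pos [0.5664 0.0032 0.1347] yaw 4.05 tool shift mm (roll not yet) [-0.1 -0.3  0.2] roll -0.0002
[-1.3748 -0.9498 -2.4418] [0.0247 0.0055 0.0305]
```

View pics/c4.png

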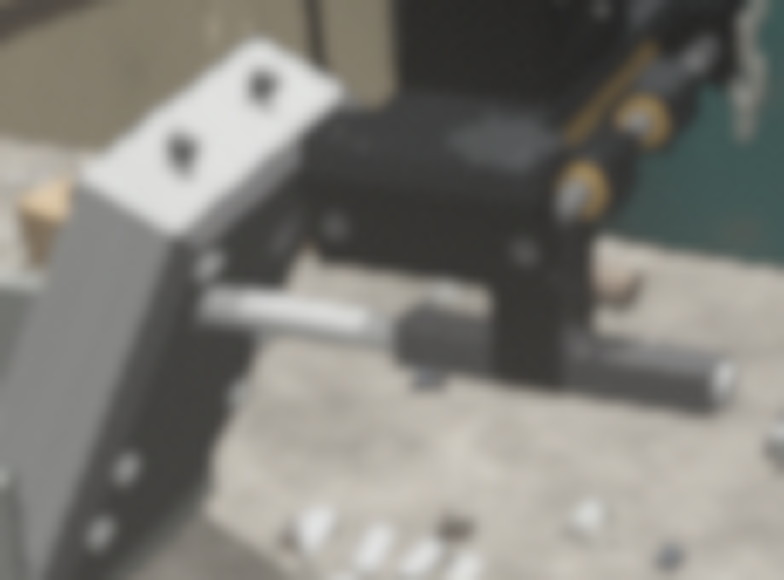

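>>> move_arm --increments '[{"xyz": [0.2,0,4.4],"roll": 0,"grip": 0},{"xyz": [0.3,0,4.5],"roll": 0,"grip": 0},{"xyz": [0.4,0,4.5],"roll": 0,"grip": 0},{"xyz": [0.5,0,4.5],"roll": 0,"grip": 0},{"xyz": [0.6,0,4.5],"roll": 0,"grip": 0}]'

```text
time_s: 9.42
position: [0.5675, 0.0034, 0.1113]
tcp_rot: [[0.997, 0.071, -0.002], [0.071, -0.997, 0.0], [-0.002, -0.0, -1.0]]
force: [-3.2, 0.4, 0.1]
opening: 0.208
grasp_force: 30.0
```

```bash
cat >> h.py <<'E'
def tilt():
    s=bot.read_state();R=np.array(s["tcp_rot"]);n="scene";im,d=bot.capture(n);c=cloud(n,d);L=(c-np.array(s["position"]))@R
    m=(abs(L[...,1])<.016)&(abs(L[...,2]+.005)<.06)&(d>0)
    print("pos",np.round(s["position"],4),"F",np.round(s["force"],1),"M",np.round(s["moment"],2),"t",s["time_s"])
    for a,b in((-.065,-.02),(.02,.045),(.055,.11)):
        k=m&(L[...,0]>a)&(L[...,0]<b)&(L[...,1]<-.003)&(abs(L[...,2]+.005)<.015+abs(L[...,0])*.5);q=L[k]
        if len(q)>10:
            f=np.polyfit(q[:,0],q[:,2],1); print(a,len(q),"slope deg (nose up +)",round(-np.degrees(np.arctan(f[0])),1),"z at mid mm",round(1000*np.polyval(f,(a+b)/2),1))
    return im
E
python3 -c "
from h import *
tilt()"
```

```text
pos [0.5675 0.0034 0.1113] F [-3.2  0.4  0.1] M [-0.01  0.23  0.02] t 9.4167
-0.065 153 slope deg (nose up +) 10.6 z at mid mm 1.7
0.02 92 slope deg (nose up +) 9.8 z at mid mm -13.0
0.055 97 slope deg (nose up +) 24.9 z at mid mm -24.4
```

>>> move_arm --increments '[{"xyz": [1.0,0,5.5],"roll": 0,"grip": 0},{"xyz": [1.2,0,5.5],"roll": 0,"grip": 0},{"xyz": [1.5,0,5.5],"roll": 0,"grip": 0},{"xyz": [1.8,0,5.5],"roll": 0,"grip": 0},{"xyz": [2.1,0,5.5],"roll": 0,"grip": 0}]'

```text
time_s: 9.88
position: [0.576, 0.0039, 0.0839]
tcp_rot: [[0.998, 0.071, -0.0], [0.071, -0.998, 0.0], [-0.0, -0.0, -1.0]]
force: [-2.8, -0.1, -0.0]
opening: 0.202
grasp_force: 30.0
```

>>> move_arm --increments '[{"xyz": [2.2,0,5],"roll": 0,"grip": 0},{"xyz": [1,0,2],"roll": 0,"grip": 0},{"xyz": [0,0,0],"roll": 0,"grip": 0}]'

```text
time_s: 10.13
position: [0.5791, 0.0041, 0.0769]
tcp_rot: [[0.998, 0.071, -0.001], [0.071, -0.998, 0.0], [-0.001, -0.0, -1.0]]
force: [-2.4, -0.6, -1.6]
opening: 0.202
grasp_force: 30.0
```

```bash
python3 -c "
from h import *
im=tilt()
x,y=227,198;cv2.imwrite('pics/c5.png',cv2.resize(im[y-45:y+55,x-50:x+75],(780,624),interpolation=2)[:600][...,::-1])"
```

```text
pos [0.5791 0.0041 0.0769] F [-2.4 -0.6 -1.6] M [ 0.02  0.18 -0.01] t 10.1333
-0.065 130 slope deg (nose up +) 24.1 z at mid mm 14.8
0.02 46 slope deg (nose up +) 18.1 z at mid mm -17.6
0.055 48 slope deg (nose up +) 25.8 z at mid mm -48.4
```

View pics/c5.png

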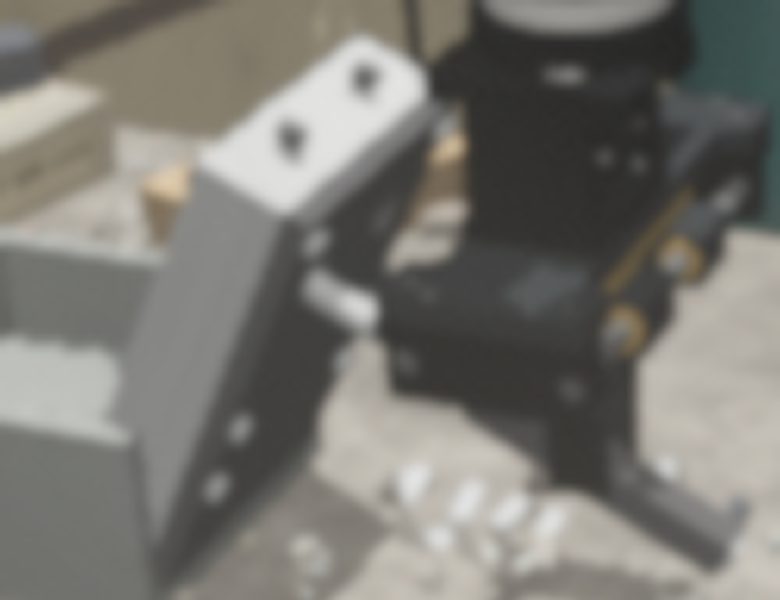

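>>> move_arm --increments '[{"xyz": [3.7,0,-1.7],"roll": 0,"grip": 0},{"xyz": [3.7,0,-1.7],"roll": 0,"grip": 0},{"xyz": [3.7,0,-1.7],"roll": 0,"grip": 0},{"xyz": [3.7,0,-1.7],"roll": 0,"grip": 0},{"xyz": [3.7,0,-1.7],"roll": 0,"grip": 0}]'

```text
time_s: 10.6
position: [0.5902, 0.006, 0.0842]
tcp_rot: [[0.997, 0.071, -0.017], [0.071, -0.997, 0.001], [-0.017, -0.003, -1.0]]
force: [-11.7, -1.6, -3.9]
opening: 0.208
grasp_force: 30.0
```

```bash
python3 -c "
from h import *
tilt()"
```

```text
pos [0.5902 0.006  0.0842] F [-11.7  -1.6  -3.9] M [-0.27  1.88 -0.1 ] t 10.6
-0.065 134 slope deg (nose up +) 23.3 z at mid mm 14.9
0.02 51 slope deg (nose up +) 16.1 z at mid mm -18.0
0.055 43 slope deg (nose up +) -40.4 z at mid mm -59.8
```

>>> move_arm --increments '[{"xyz": [0,0,0],"roll": 0,"grip": 0},{"xyz": [3.7,0,-1.7],"roll": 0,"grip": 0},{"xyz": [3.7,0,-1.7],"roll": 0,"grip": 0}]'

```text
time_s: 10.9
position: [0.5986, 0.0065, 0.0878]
tcp_rot: [[0.997, 0.071, -0.014], [0.071, -0.997, 0.001], [-0.014, -0.002, -1.0]]
force: [-4.6, 0.5, -0.5]
opening: 0.207
grasp_force: 30.0
```

```bash
python3 -c "
from h import *
tilt()"
```

```text
pos [0.5986 0.0065 0.0878] F [-4.6  0.5 -0.5] M [ 0.01  0.59 -0.06] t 10.9
-0.065 131 slope deg (nose up +) 24.0 z at mid mm 15.3
0.02 51 slope deg (nose up +) 14.9 z at mid mm -18.4
0.055 32 slope deg (nose up +) -62.1 z at mid mm -59.0
```

>>> move_arm --increments '[{"xyz": [3.4,0,-1.6],"roll": 0,"grip": 0},{"xyz": [3.4,0,-1.6],"roll": 0,"grip": 0},{"xyz": [3.4,0,-1.6],"roll": 0,"grip": 0},{"xyz": [2.4,0,-1.1],"roll": 0,"grip": 0},{"xyz": [0,0,0],"roll": 0,"grip": 0}]'

```text
time_s: 11.37
position: [0.6189, 0.0068, 0.0963]
tcp_rot: [[0.997, 0.071, 0.003], [0.071, -0.997, -0.0], [0.003, 0.0, -1.0]]
force: [-2.5, 0.6, 1.2]
opening: 0.207
grasp_force: 30.0
```

```bash
cat > ins.py <<'E'
from h import *
np.set_printoptions(precision=4,suppress=True)
s=bot.read_state();print(s["position"],s["force"],s["time_s"])
im,d=bot.capture("top");ct=cloud("top",d).reshape(-1,3);cv2.imwrite("pics/top_i.png",im[...,::-1])
p=(.6883,-.016,.071);c,sn=np.cos(p[2]),np.sin(p[2]);q=ct[:,:2]-p[:2];L=np.c_[c*q[:,0]+sn*q[:,1],-sn*q[:,0]+c*q[:,1],ct[:,2]-.14]
A=L@[.9063,0,.4226];B=L@[-.4226,0,.9063]
for y in(.03,-.03):
    m=(np.hypot(L[:,1]-y,B)<.013)&(A>0)&(A<.11);print(y,"bore depth",np.median(A[m]),A[m].max(),m.sum())
z=L[:,2]+.14
m=(L[:,0]>.105)&(L[:,0]<.2)&(abs(L[:,1])<.058)&(z>.048)&(z<.08)&(A>.056);print("tray objs",m.sum(),np.median(L[m],0) if m.any() else "",z[m].max() if m.any() else "")
print([(w("top",r["at"])[0],r["conf"]) for r in bot.spot_in("plain_insert","top")])
E
python3 ins.py
```

```text
[0.6189 0.0068 0.0963] [-2.4691  0.6438  1.1687] 11.3667
0.03 bore depth 0.04827994866075698 0.054260433448412596 27
-0.03 bore depth 0.0602079979575145 0.06174426001449828 29
tray objs 123 [ 0.1336  0.034  -0.0784] 0.06871250710466946
[(array([0.816 , 0.031 , 0.0619]), 0.46)]
```

>>> move_arm --increments '[{"xyz": [-5,0,2.3],"roll": 0,"grip": 0},{"xyz": [-8,0,3.7],"roll": 0,"grip": 0},{"xyz": [-8,0,3.7],"roll": 0,"grip": 0},{"xyz": [-8,0,3.7],"roll": 0,"grip": 0},{"xyz": [-8,0,3.7],"roll": 0,"grip": 0}]'

```text
time_s: 11.88
position: [0.5787, 0.0041, 0.0774]
tcp_rot: [[0.998, 0.07, -0.002], [0.07, -0.998, 0.0], [-0.002, -0.0, -1.0]]
force: [0.4, 0.0, -2.2]
opening: 0.198
grasp_force: 30.0
```

>>> move_arm --increments '[{"xyz": [-8,0,3.7],"roll": 0,"grip": 0},{"xyz": [-8,0,3.7],"roll": 0,"grip": 0},{"xyz": [-12,0,3.5],"roll": 0,"grip": 0},{"xyz": [-15,0,0],"roll": 0,"grip": 0},{"xyz": [-12,0,0],"roll": 0,"grip": 0}]'

```text
time_s: 12.3
position: [0.5233, 0.0004, 0.0666]
tcp_rot: [[0.997, 0.071, -0.003], [0.071, -0.998, 0.001], [-0.003, -0.001, -1.0]]
force: [0.1, -1.5, -1.8]
opening: 0.203
grasp_force: 30.0
```

```bash
python3 -c "
from h import *
tilt();plan(.516,-.2285,.15,.065)"; python3 ins.py
```

```text
pos [5.233e-01 4.000e-04 6.660e-02] F [ 0.1 -1.5 -1.8] M [0.05 0.08 0.02] t 12.3
-0.065 135 slope deg (nose up +) 24.4 z at mid mm 14.7
0.02 44 slope deg (nose up +) 11.9 z at mid mm -16.9
0.055 59 slope deg (nose up +) 26.9 z at mid mm -47.3
t 12.35 pos [0.5198 0.0009 0.0664] yaw 4.05 tool shift mm (roll not yet) [-20.7 228.4 -83.9] roll 0.0058
[0.5198 0.0009 0.0664] [-3.0304  0.1977 -0.9668] 12.35
0.03 bore depth 0.043467585897901194 0.04649641609316133 7
-0.03 bore depth 0.05927769808157891 0.06147677784528956 29
tray objs 126 [ 0.1351  0.0332 -0.0793] 0.06972048335839584
[(array([0.8167, 0.0304, 0.0628]), 0.46)]
```

>>> move_arm --increments '[{"xyz": [0,0,-20],"roll": 0,"grip": 0},{"xyz": [-2,5,-28],"roll": 0,"grip": 0},{"xyz": [-2,15,-22],"roll": 0,"grip": 0},{"xyz": [-2,25,-12],"roll": 0,"grip": 0},{"xyz": [-2,25,0],"roll": 0,"grip": 0}]'

```text
time_s: 12.87
position: [0.526, -0.0712, 0.1527]
tcp_rot: [[0.997, 0.073, 0.008], [0.073, -0.997, -0.003], [0.008, 0.003, -1.0]]
force: [-0.1, -1.1, -2.4]
opening: 0.2
grasp_force: 30.0
```

>>> move_arm --increments '[{"xyz": [-2,25,0],"roll": 0,"grip": 0},{"xyz": [-2,25,0],"roll": 0,"grip": 0},{"xyz": [-2,25,0],"roll": 0,"grip": 0},{"xyz": [-2,25,0],"roll": 0,"grip": 0},{"xyz": [-2,25,0],"roll": 0,"grip": 0}]'

```text
time_s: 13.28
position: [0.5224, -0.1973, 0.1496]
tcp_rot: [[0.998, 0.071, 0.002], [0.071, -0.998, -0.001], [0.002, 0.001, -1.0]]
force: [0.5, -0.1, -2.2]
opening: 0.202
grasp_force: 30.0
```

>>> move_arm --increments '[{"xyz": [-2,20,0],"roll": 0.003,"grip": 0},{"xyz": [-1,12,0],"roll": 0.003,"grip": 0},{"xyz": [0,0,0],"roll": 0,"grip": 0},{"xyz": [0,0,0],"roll": 0,"grip": 0},{"xyz": [0,0,0],"roll": 0,"grip": 0}]'

```text
time_s: 13.7
position: [0.5205, -0.2263, 0.1492]
tcp_rot: [[0.998, 0.065, -0.001], [0.065, -0.998, 0.001], [-0.001, -0.001, -1.0]]
force: [0.8, 0.3, -1.5]
opening: 0.205
grasp_force: 30.0
```

>>> move_arm --increments '[{"xyz": [0,0,0],"roll": 0,"grip": 0},{"xyz": [0,0,0],"roll": 0,"grip": 0}]'

```text
time_s: 13.87
position: [0.5207, -0.2262, 0.1494]
tcp_rot: [[0.998, 0.066, -0.0], [0.066, -0.998, 0.001], [-0.0, -0.001, -1.0]]
force: [-0.0, -0.5, -2.3]
opening: 0.201
grasp_force: 30.0
```

Run:
```python
from h import *
np.set_printoptions(precision=4,suppress=True)
im=tilt();plan(.516,-.2285,.11,.065)
# offsets of tail/shank vs TCP and saddles, scene cam, current picture
s=bot.read_state();R=np.array(s["tcp_rot"]);P=np.array(s["position"])
for n in("scene","top"):
    im,d=bot.capture(n);c=cloud(n,d);L=(c-P)@R
    m=(abs(L[...,1])<.014)&(L[...,2]>-.03)&(L[...,2]<.04)&(L[...,0]<-.018)&(L[...,0]>-.08)&(d>0);q=L[m]
    if len(q)>5: print(n,"tail x",np.percentile(q[:,0],[1,3]),"y",np.percentile(q[:,1],[3,50,97]))
    m=(abs(c[...,0]-.51)<.075)&(abs(c[...,1]+.228)<.045)&(c[...,2]>.05)&(c[...,2]<.072)&(d>0);Q=c[m]
    for k in(Q[:,0]>.51,Q[:,0]<.51):
        if k.sum()>5: print(n,k.sum(),np.percentile(Q[k],[3,50,97],axis=0)[:,:2].T.ravel())
    x,y=pix(n,[.51,-.228,.08])[0].astype(int)
    cv2.imwrite(f"pics/cr_{n}.png",cv2.resize(im[y-45:y+45,x-60:x+60],(640,480),interpolation=2)[...,::-1])
```

```text
pos [ 0.5207 -0.2262  0.1494] F [-0.  -0.5 -2.3] M [ 0.    0.03 -0.06] t 13.8667
-0.065 109 slope deg (nose up +) 24.2 z at mid mm 15.4
0.02 77 slope deg (nose up +) 21.8 z at mid mm -21.6
0.055 82 slope deg (nose up +) 27.4 z at mid mm -47.2
t 13.9167 pos [ 0.5207 -0.2264  0.1495] yaw 3.79 tool shift mm (roll not yet) [-4.9  1.8 39.5] roll 0.0012
scene tail x [-0.0558 -0.0541] y [-0.0126 -0.0083  0.0055]
scene 63 [ 0.5431  0.549   0.556  -0.2494 -0.2385 -0.1984]
scene 64 [ 0.4634  0.4694  0.4765 -0.2545 -0.2445 -0.2035]
top tail x [-0.0443 -0.0443] y [-0.0051  0.0014  0.0052]
```

View pics/cr_scene.png

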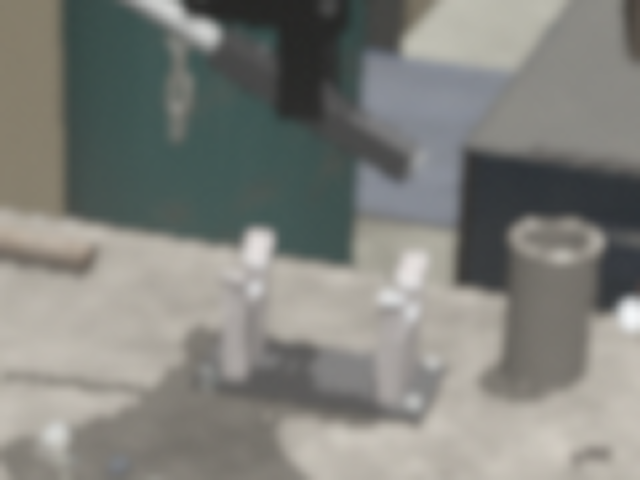

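>>> move_arm --increments '[{"xyz": [-3,0.5,8],"roll": 0,"grip": 0},{"xyz": [-2.8,0.4,18],"roll": 0,"grip": 0},{"xyz": [0,0,20],"roll": 0,"grip": 0},{"xyz": [0,0,16],"roll": 0,"grip": 0},{"xyz": [0,0,9],"roll": 0,"grip": 0}]'

```text
time_s: 14.43
position: [0.5136, -0.2281, 0.0762]
tcp_rot: [[0.998, 0.065, -0.003], [0.065, -0.998, 0.002], [-0.003, -0.002, -1.0]]
force: [-0.3, 0.6, -2.5]
opening: 0.201
grasp_force: 30.0
```

>>> move_arm --increments '[{"xyz": [0,0,0],"roll": 0,"grip": 0},{"xyz": [0,0,0],"roll": 0,"grip": 0},{"xyz": [0,0,0],"roll": 0,"grip": 0}]'

```text
time_s: 14.68
position: [0.5156, -0.2293, 0.0791]
tcp_rot: [[0.998, 0.065, 0.001], [0.065, -0.998, -0.001], [0.001, 0.001, -1.0]]
force: [0.6, 0.0, -1.0]
opening: 0.203
grasp_force: 30.0
```

Run:
```python
from h import *
im=tilt();plan(.515,-.2277,.048,.065)
x,y=pix("scene",[.51,-.228,.06])[0].astype(int)
cv2.imwrite(f"pics/cr2.png",cv2.resize(im[y-45:y+45,x-60:x+60],(640,480),interpolation=2)[...,::-1])
```

```text
pos [ 0.5156 -0.2293  0.0791] F [ 0.6  0.  -1. ] M [0.   0.05 0.01] t 14.6833
-0.065 90 slope deg (nose up +) 24.6 z at mid mm 14.7
0.02 66 slope deg (nose up +) 20.6 z at mid mm -21.4
0.055 69 slope deg (nose up +) 28.3 z at mid mm -47.3
t 14.7333 pos [ 0.5157 -0.2294  0.0794] yaw 3.71 tool shift mm (roll not yet) [-0.7 -1.8 31.4] roll -0.0002
```

View pics/cr2.png

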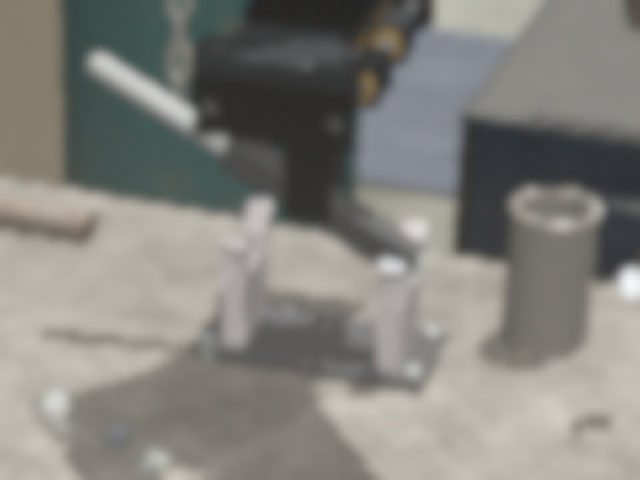

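>>> move_arm --increments '[{"xyz": [-0.5,-1.3,4],"roll": 0,"grip": 0},{"xyz": [0,0,4],"roll": 0,"grip": 0},{"xyz": [0,0,4],"roll": 0,"grip": 0},{"xyz": [0,0,4],"roll": 0,"grip": 0},{"xyz": [0,0,0],"roll": 0,"grip": 0}]'

```text
time_s: 15.15
position: [0.516, -0.2285, 0.0632]
tcp_rot: [[0.998, 0.065, 0.003], [0.065, -0.998, -0.002], [0.003, 0.003, -1.0]]
force: [1.2, -0.2, 1.1]
opening: 0.2
grasp_force: 30.0
```

Run:
```python
from h import *
im=tilt();plan(.515,-.2277,.048,.065)
```

```text
pos [ 0.516  -0.2285  0.0632] F [ 1.2 -0.2  1.1] M [-0.13 -0.02 -0.01] t 15.15
-0.065 90 slope deg (nose up +) 16.1 z at mid mm 5.6
0.02 70 slope deg (nose up +) 23.1 z at mid mm -13.1
0.055 70 slope deg (nose up +) 15.6 z at mid mm -28.1
t 15.2 pos [ 0.5152 -0.2282  0.0631] yaw 3.75 tool shift mm (roll not yet) [-0.2 -0.5 15.1] roll 0.0004
```

>>> move_arm --increments '[{"xyz": [0,-0.5,3.5],"roll": 0,"grip": 0},{"xyz": [0,0,3.5],"roll": 0,"grip": 0},{"xyz": [0,0,3.5],"roll": 0,"grip": 0},{"xyz": [0,0,3],"roll": 0,"grip": 0},{"xyz": [0,0,0],"roll": 0,"grip": 0}]'

```text
time_s: 15.62
position: [0.5148, -0.2273, 0.0485]
tcp_rot: [[0.998, 0.065, 0.001], [0.065, -0.998, -0.0], [0.001, 0.0, -1.0]]
force: [2.6, -1.1, 2.7]
opening: 0.202
grasp_force: 30.0
```

```bash
cat > cr.py <<'E'
from h import *
np.set_printoptions(precision=4,suppress=True)
im=tilt();plan(.515,-.2277,.048,.065)
n="scene";im,d=bot.capture(n);c=cloud(n,d)
o=c-np.array([.5097,-.2265,0]);a=.065;X=o[...,0]*np.cos(a)+o[...,1]*np.sin(a);Y=-o[...,0]*np.sin(a)+o[...,1]*np.cos(a)
for lo in np.arange(-.075,.15,.015):
    m=(X>lo)&(X<lo+.015)&(abs(Y)<.011)&(c[...,2]>.035)&(c[...,2]<.1)&(d>0)
    if m.sum()>3: print(round(lo+.0075,3),m.sum(),"z",np.percentile(c[m][:,2],[5,50,95])*1000)
m=(abs(Y)<.011)&(c[...,2]>.046)&(c[...,2]<.064)&(abs(X)<.16)&(d>0); print("X ends in cradle frame",np.percentile(X[m],[0,1,99,100]))
E
python3 cr.py
```

```text
pos [ 0.5148 -0.2273  0.0485] F [ 2.6 -1.1  2.7] M [-0.11 -0.23  0.02] t 15.6167
-0.065 98 slope deg (nose up +) 11.5 z at mid mm -3.3
0.02 43 slope deg (nose up +) 12.8 z at mid mm -6.1
0.055 87 slope deg (nose up +) -31.9 z at mid mm 7.4
t 15.6667 pos [ 0.5143 -0.2271  0.0485] yaw 3.72 tool shift mm (roll not yet) [0.6 0.6 0.5] roll -0.0002
-0.052 44 z [46.1558 55.7966 62.7386]
-0.038 21 z [50.4409 61.4738 62.7103]
-0.022 44 z [46.3882 57.7331 63.2219]
-0.008 39 z [48.2395 61.4978 71.2189]
0.022 28 z [46.5716 56.5848 62.5364]
0.038 35 z [37.5285 59.2858 63.8457]
0.052 26 z [48.5347 59.3841 62.6684]
0.068 26 z [50.479  56.361  60.3896]
0.082 21 z [49.292  56.307  59.9699]
0.097 24 z [49.3105 56.2889 60.4927]
0.112 21 z [50.1712 56.5599 59.0864]
0.128 22 z [51.3815 56.6337 60.1634]
X ends in cradle frame [-0.1363 -0.0573  0.1323  0.1358]
```

>>> move_arm --increments '[{"xyz": [0,0,0.3],"roll": 0,"grip": 0},{"xyz": [0,0,0],"roll": 0,"grip": 50},{"xyz": [0,0,0],"roll": 0,"grip": 50},{"xyz": [0,0,0],"roll": 0,"grip": 50},{"xyz": [0,0,0],"roll": 0,"grip": 50}]'

```text
time_s: 16.13
position: [0.5135, -0.2266, 0.0482]
tcp_rot: [[0.998, 0.065, -0.002], [0.065, -0.998, 0.001], [-0.002, -0.001, -1.0]]
force: [-0.7, 0.3, -0.6]
opening: 0.418
grasp_force: 0.0
```

>>> move_arm --increments '[{"xyz": [0,0,0],"roll": 0,"grip": 50},{"xyz": [0,0,-8],"roll": 0,"grip": 50},{"xyz": [0,0,-15],"roll": 0,"grip": 50},{"xyz": [0,0,-25],"roll": 0,"grip": 50},{"xyz": [0,0,-30],"roll": 0,"grip": 50}]'

```text
time_s: 16.55
position: [0.5131, -0.2263, 0.1265]
tcp_rot: [[0.998, 0.065, -0.003], [0.065, -0.998, 0.002], [-0.003, -0.003, -1.0]]
force: [-0.4, -0.4, 0.1]
opening: 0.497
grasp_force: 0.0
```

>>> move_arm --increments '[{"xyz": [0,0,-30],"roll": 0,"grip": 50},{"xyz": [0,0,-15],"roll": 0,"grip": 50},{"xyz": [0,0,0],"roll": 0,"grip": 50},{"xyz": [0,0,0],"roll": 0,"grip": 50},{"xyz": [0,0,0],"roll": 0,"grip": 50}]'

```text
time_s: 16.97
position: [0.5135, -0.2266, 0.1709]
tcp_rot: [[0.998, 0.065, -0.002], [0.065, -0.998, 0.001], [-0.002, -0.001, -1.0]]
force: [-0.7, -0.5, 0.1]
opening: 0.501
grasp_force: 0.0
```

```bash
python3 cr.py | tail -14; python3 ins.py
```

```text
-0.052 47 z [41.6836 56.424  62.9115]
-0.038 21 z [51.8425 62.1101 62.7587]
-0.022 41 z [46.51   58.5678 63.0117]
-0.008 45 z [46.8508 58.9497 63.3852]
0.008 46 z [47.267  58.2101 63.2453]
0.022 45 z [45.3616 57.8144 63.4903]
0.038 30 z [38.1616 60.5232 62.9227]
0.052 27 z [48.9621 58.3809 62.6414]
0.068 24 z [49.1045 55.9722 59.2352]
0.082 22 z [49.0585 55.6985 59.3616]
0.097 22 z [49.725  55.8556 58.9323]
0.112 21 z [50.3617 56.8304 59.0645]
0.128 22 z [49.8181 56.4555 61.163 ]
X ends in cradle frame [-0.1364 -0.0577  0.1314  0.1324]
[ 0.5133 -0.2264  0.1701] [-0.2666 -0.1915  0.2399] 17.0667
0.03 bore depth 0.04502475639848246 0.0473373217286861 8
-0.03 bore depth 0.05961808713973151 0.06128033943817973 28
tray objs 121 [ 0.1349  0.0329 -0.0788] 0.07045033572500098
[(array([0.5182, 0.2336, 0.0199]), 0.74), (array([0.8136, 0.0272, 0.0652]), 0.54)]
```

Run:
```python
from h import *
ct=cloud("top",np.load("top_d.npy")).reshape(-1,3);p=(.6883,-.016,.071);c,sn=np.cos(p[2]),np.sin(p[2]);q=ct[:,:2]-p[:2];L=np.c_[c*q[:,0]+sn*q[:,1],-sn*q[:,0]+c*q[:,1],ct[:,2]-.14]
A=L@[.9063,0,.4226];z=ct[:,2]
m=(L[:,0]>.105)&(L[:,0]<.2)&(abs(L[:,1])<.058)&(z>.048)&(z<.08)&(A>.056);print("initial tray objs",m.sum())
if m.sum()<40: print(bot.hand_in())
```

```text
initial tray objs 4
the job is handed in; nothing more can be done
None
```

The plain insert was pushed out into the catch tray, the drift lies level in its cradle with both saddles under the shank and is released, the headed insert stayed home, and the job is handed in at about 17 s; I did not re-measure the bolts and pipe afterwards, and never located the small bolt.

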